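# Set up a bronze bracket and its pin in the brazing jig

### The arm

A 6-joint arm with a two-finger parallel gripper is mounted at the origin on the work surface. World frame = base frame: x ahead of the robot, y to its left, z up, the work surface at z = 0. Lengths are in m, angles in rad, forces in N, time in s.
With the tool pointing down it reaches from about 0.35 to 0.85 m from the base axis. Payload 8.1 kg.
Tool frame: the origin (TCP) lies midway between the tips of the shut fingers; the grasp point (between the pads) lies 19 mm behind it (ctrl.pinch_z is the distance from the TCP to the grasp point, in m); z points along the fingers, y is the line along which they close (so a half turn about z gives the same grasp; the last joint's range is limited). The gripper opens to 93 mm and grips with 3 to 60 N. Pads are 15 mm wide; open, the fingers measure 128 mm over their backs; the gripper's body (75 mm by 188 mm) begins 65 mm behind the grasp point.
Start: joints at [1.072, 0.13, 1.488, -0, 1.523, -0.085], TCP at [0.241, 0.549, 0.187] pointing down, gripper open.
Joint ranges: [-2.96, 2.96], [-0.89, 2.26], [0.02, 2.5], [-1.34, 4.48], [0, 2.73], [-2.66, 2.66]. Speed limits (rad/s): [2.39, 2.39, 2.79, 3.14, 3.14, 3.14].

### API

Orientations are given as a unit quaternion [w, x, y, z].
In Python, from rig import ctrl, capture, calibration gives the robot as it stands.
- The arm moves only by the shell command python3 -m inch 'ROWS' [FORCE]. ROWS is JSON, a list of rows, each a list of 7 numbers: the shift along the tool's x, y, z in mm, then the turn, a rotation vector about the tool's x, y, z in degrees, then the opening, from 0 (shut) to 1 (fully open). A call has 1 to 12 rows; each row shifts and turns the commanded pose from where the row before left it, along the tool's axes as they then stand; what a row does not reach is not made up. A row lasts 1/10 s, in which the tool goes at most 50 mm and 8.59 degrees, less where a joint would pass 70% of its speed; a pose out of reach is approached as far as the arm can. A call is refused whole if a number of a shift passes 50 or a number of a turn 8.59, either way. A call with a gripper value outside its range is refused whole. The fingers move at their own pace and stop on an object; FORCE is the grip in N (left out, the last holds). Time passes only in rows, so rows that do not move let the fingers close. It gives the time, the measured TCP pose, the force, the opening and the grip force at its end, in the units of the state.
- ctrl.get_state(): the state, without advancing time (a new reading comes with each control period).
- capture(name): name is "scene" or "side" or "wrist"; returns the picture (420x560x3 uint8, red, green, blue); there is no depth.
- calibration(name): a dict with "K" (3x3 intrinsics, pixels), "dist_coeffs" ([k1, k2, p1, p2, k3] as OpenCV has them; the pictures are not rectified), "pose" (4x4, takes a point from camera to world coordinates); the wrist camera has in their place "mount" (4x4, takes a point from camera to tool coordinates, whose origin is the TCP and whose axes are the flange's). Camera axes: x right, y up, looking along -z (the intrinsics and any distortion apply to the point x, -y, -z); pixel columns grow to the right and rows downward; lengths in m; the calibration is good to about 2 mm. A picture is of the moment at which its call begins: read the wrist's pose just before it. calibration takes no time and is no camera call.
- ctrl.hand_in(): hands the job in; it is judged then, once.
The state is a dict: "time_s": time; "joint_positions": joint angles; "joint_velocities": joint speeds; "joint_efforts": joint torques, N m; "eef_pos": TCP position; "tool_rot": TCP orientation; "force": force on the tool from outside, world axes, zero at the start; "moment": the same for the moment, N m; "opening": finger opening in m; "grip_force": force on a finger pad.
Only numpy, scipy, OpenCV 4.12 (cv2) and the standard library are available. Lean on these libraries where they do the work, as an engineer would, in place of code of your own. Each camera call takes 0.05 s, during which the arm holds its last target. There are 200 camera calls.

### The job

First stand the long steel pin in the bored boss of the bronze bracket, right down to the bottom of the bore, and let go of it. Then push the bracket, still flat on the jig plate and with the pin standing in it, into the corner of the jig so that its long side lies flush against the long fence and its boss end against the short fence, and finish while still pressing it with the gripper against both fences at once, ready for the torch. Leave the short pins, the copper slug and the flux jar where they are.

Things in the scene. Friction and masses are not known exactly. Their poses are not given: they have to be found in the camera images.
- jig: The squaring jig, a dark steel plate fixed to the bench, 260 (x) x 300 (y) x 12 mm thick. Origin: centre of its underside, on the table top. Jig x points away from the robot and jig y to the robot's left, give or take the jig's yaw (up to 0.25 rad). The fences stand along its +x and +y edges. Three screw heads of 16 mm, 6 mm high, sit at (-115,-135), (112,-135) and (-115,132).
- jig_corner (a point): The inside corner where the two fences meet, on the plate's top: 100, 120, 12 mm in the jig's frame. Its axes are the jig's.
- long_fence: The long fence, a fixed aluminium bar along jig y, 24 thick x 220 long x 14 mm high, standing on the plate. Origin: centre of its underside, at 112, 10, 12 mm in the jig's frame. The bracket goes against its -x face (jig x = 100 mm).
- short_fence: The short fence, a fixed aluminium bar along jig x, 200 long x 24 thick x 14 mm high, standing on the plate. Origin: centre of its underside, at 0, 132, 12 mm in the jig's frame. The bracket goes against its -y face (jig y = 120 mm).
- bracket: Loose bronze (yellow) bracket, 0.55-0.85 kg, on the jig plate, clear of the fences, turned up to 0.35 rad. Foot 56 (x) x 100 (y) x 10 mm high; origin: centre of its underside. At y = +31 a 32 mm square boss, 26 high; from y = -44 to 0 an upright web to grip, 12 thick (x), top at 46. In the corner its axes parallel the jig's, +x side on the long fence, +y end on the short fence.
- bore (a point): Centre of the bottom of the boss's blind bore: 0, 31, 6 mm in the bracket's frame. The bore is 15 mm wide, 20 mm deep, with a 3 mm chamfer, open at the boss's top (26 mm above the underside). The long pin's origin comes to this point when it is fully down.
- web_top (a point): Middle of the web's top edge: 0, -22, 46 mm in the bracket's frame. A good grasp closes along bracket x, about 10 mm below this point.
- bracket_corner (a point): Corner of the foot that goes into the fences' corner: 28, 50, 0 mm in the bracket's frame (underside).
- stand: Wooden pin stand fixed to the bench right of the jig, 150 (x) x 40 (y) x 28 mm high, origin at the centre of its underside. Three holes 15 mm wide, 16 mm deep, in a row along its x, at x = -50, 0, +50. A pin stands in each, its foot 12 mm above the table; best gripped across the row.
- long_pin: The long plain steel pin, 13 mm in diameter, 70 mm long, 70 g, loose, upright in any one of the stand's holes. Origin: centre of its foot, z along the pin upward.
- short_pin_a: A short steel pin, 13 mm in diameter, 42 mm long, in another hole of the stand; stays there. Origin: centre of its foot.
- short_pin_b: The other short pin, the same. Origin: centre of its foot.
- slug: Copper slug, 24 mm in diameter, 18 mm high, standing loose on the jig plate near its robot-side left corner; not needed. Origin: centre of its underside.
- flux_jar: Closed jar with a black cap, 60 mm in diameter, 70 mm high, standing loose on the table beyond the pin stand; not needed. Origin: centre of its underside.
Mind the look-alikes: they are no part of the job. There is more than one size of the bracket; the one meant has the size given above.

How it is judged:
On the way, in this order (a step that is already met when the one before it is completed fails the run):
1. the long pin stands at the bottom of the bracket's bore and the fingers have let go of it (distance between long_pin and bore below 0.006 m and angle between long_pin's own z axis and vertical below 0.15 rad and linear speed of bracket below 0.03 m/s and linear speed of long_pin below 0.05 m/s and contact force between the fingers and long_pin below 0.1 N), for 0.2 s.
2. the gripper presses the bracket into the corner, against both fences at once, with the pin standing in its bore (contact force between bracket and long_fence above 1.5 N and contact force between bracket and short_fence above 1.5 N and contact force between the fingers and bracket above 1.5 N and distance between bracket_corner and jig_corner below 0.004 m and angle between the y axis of bracket and the y axis of jig, either way round below 0.03 rad and angle between bracket's own z axis and vertical below 0.03 rad and distance between long_pin and bore below 0.006 m and angle between long_pin's own z axis and vertical below 0.15 rad), for 0.2 s.
At the end, for the whole second after the job is handed in: Gripper presses the bracket; over 1.5 N on each fence; its corner within 4 mm of the fences' corner, parallel to them and flat within 0.03 rad; long pin in the bore within 6 mm of its bottom, tilt under 0.15 rad, not touched by the fingers; all at rest, held through the last second (all of step 2 and linear speed of bracket below 0.03 m/s and linear speed of long_pin below 0.05 m/s and contact force between the fingers and long_pin below 0.1 N); the arm keeps its last pose, push and grip.
It fails at once if a short pin is moved more than 25 mm or knocked over (distance of short_pin_a from where it was at the start of the episode above 0.025 m or angle between short_pin_a's own z axis and vertical above 0.5 rad).
It fails at once if a short pin is moved more than 25 mm or knocked over (distance of short_pin_b from where it was at the start of the episode above 0.025 m or angle between short_pin_b's own z axis and vertical above 0.5 rad).
It fails at once if the copper slug is moved more than 25 mm or knocked over (distance of slug from where it was at the start of the episode above 0.025 m or angle between slug's own z axis and vertical above 0.5 rad).
It fails at once if the flux jar is moved more than 25 mm or knocked over (distance of flux_jar from where it was at the start of the episode above 0.025 m or angle between flux_jar's own z axis and vertical above 0.5 rad).
It also fails if it takes over 64 s, if anything falls off the work surface, if the arm or the gripper's body presses on something with over 40 N, if the wrist force passes 120 N, or if a joint passes its speed limit or range.

## Working session

There is one attempt and no reset: what is moved stays moved. The work goes in short steps, Python scripts to look and compute and a shell command to move; the robot and the scene stay as the last step left them, time stands still between calls to the robot, and variables do not carry over. Pictures are saved under pics/ and viewed, at most 10 in all, crops included, and the job is handed in when it is done.

```bash
mkdir -p pics; ls
python3 - <<'E'
from rig import ctrl,capture,calibration
import cv2,numpy as np
np.set_printoptions(precision=4,suppress=True)
s=ctrl.get_state();print(s['time_s'],s['eef_pos'],s['tool_rot'],s['opening'],ctrl.pinch_z)
for n in("scene","side"):
    cv2.imwrite(f"pics/{n}0.png",capture(n)[:,:,::-1]); c=calibration(n);print(n,c['K'],c['dist_coeffs'],c['pose'])
print(calibration("wrist"))
E
```

```text
pics
0.0 [0.2409 0.5488 0.1857] [-0.0003  0.2054  0.9787 -0.0009] 0.09332570738092462 0.0188
scene [[495.6421   0.     274.5463]
 [  0.     495.6421 205.405 ]
 [  0.       0.       1.    ]] [-0.1544  0.      0.      0.      0.    ] [[-0.8154 -0.3174  0.4842  1.1511]
 [ 0.5786 -0.4171  0.7009  0.959 ]
 [-0.0205  0.8516  0.5237  0.7861]
 [ 0.      0.      0.      1.    ]]
side [[452.6226   0.     284.5645]
 [  0.     452.6226 203.5999]
 [  0.       0.       1.    ]] [-0.0681  0.      0.      0.      0.    ] [[ 0.9754  0.1335 -0.1752  0.273 ]
 [-0.2201  0.626  -0.7481 -0.9165]
 [ 0.0098  0.7683  0.64    0.8668]
 [ 0.      0.      0.      1.    ]]
{'K': array([[324.7288,   0.    , 288.3286],
       [  0.    , 324.7288, 211.4941],
       [  0.    ,   0.    ,   1.    ]]), 'dist_coeffs': array([-0.0637,  0.    ,  0.    ,  0.    ,  0.    ]), 'mount': array([[ 0.0001,  0.9632,  0.2688,  0.0755],
       [ 1.    ,  0.0002, -0.0011,  0.0002],
       [-0.0011,  0.2688, -0.9632, -0.1975],
       [ 0.    ,  0.    ,  0.    ,  1.    ]])}
```

View pics/scene0.png

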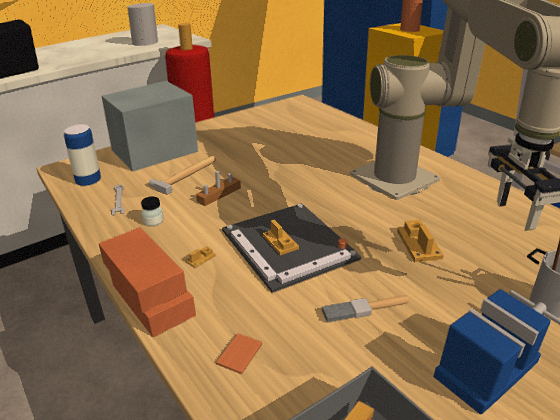

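View pics/side0.png

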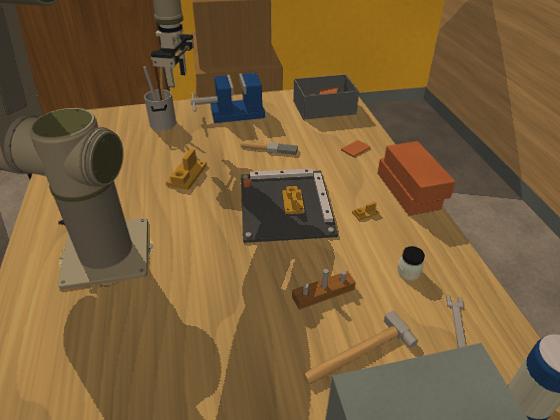

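Bracket candidates are the one on the jig (scene 281,240; side 292,199), the large one (scene 420,240; side 187,170) and the small one (scene 200,257; side 367,211). By description it is the one on the jig. Pin candidates are the three in the stand, where the middle one (side 325,279) looks longest. I'll check both in close crops.

Run:
```python
import cv2
a=cv2.imread("pics/side0.png")[162:312,205:375];cv2.imwrite("pics/sideC.png",cv2.resize(a,None,fx=4,fy=4,interpolation=cv2.INTER_CUBIC))
a=cv2.imread("pics/scene0.png")[165:295,185:365];cv2.imwrite("pics/sceneC.png",cv2.resize(a,None,fx=4,fy=4,interpolation=cv2.INTER_CUBIC))
```

```text
(no output)
```

View pics/sideC.png

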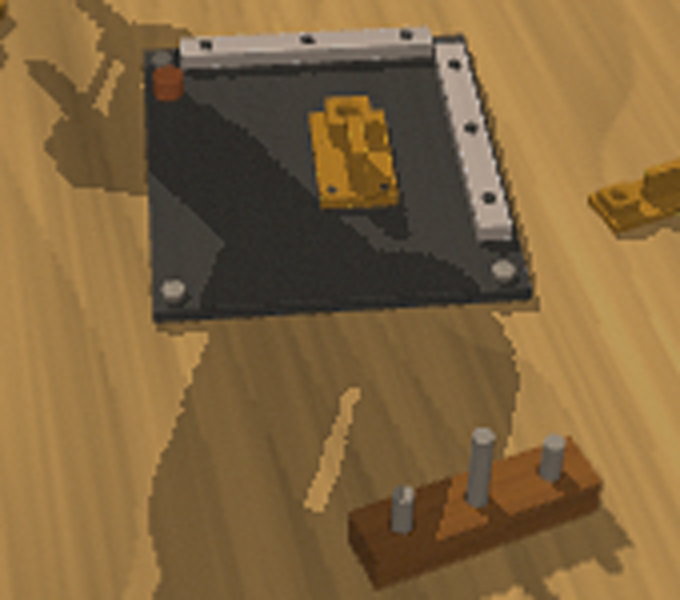

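View pics/sceneC.png

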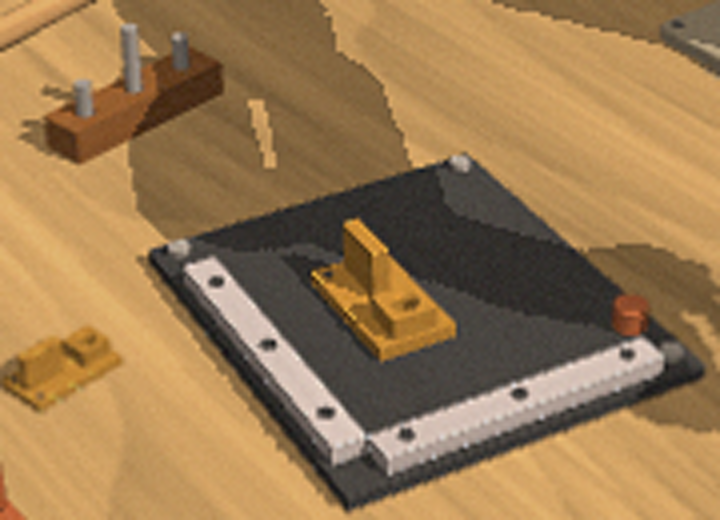

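The middle pin (side crop 484,435) is clearly the longest. The bracket on the jig has about the right size, and the fit will check it. Fitting poses next.

```bash
cat > h.py <<'E'
import numpy as np,cv2
from rig import ctrl,capture,calibration
from scipy.optimize import least_squares
from scipy.spatial.transform import Rotation as R
np.set_printoptions(precision=4,suppress=True)
F=np.diag([1.,-1,-1,1])
def tool(s=None):
    s=s or ctrl.get_state(); q=s['tool_rot'];T=np.eye(4)
    T[:3,:3]=R.from_quat([q[1],q[2],q[3],q[0]]).as_matrix();T[:3,3]=s['eef_pos'];return T
def proj(P,c,pose):
    W=np.linalg.inv(pose@F)
    return cv2.projectPoints(np.array(P,float).reshape(-1,3),cv2.Rodrigues(W[:3,:3])[0],W[:3,3],c['K'],c['dist_coeffs'])[0][:,0]
def place(p,P):
    c,s=np.cos(p[2]),np.sin(p[2]);P=np.array(P,float)/1000
    return np.c_[p[0]+c*P[:,0]-s*P[:,1],p[1]+s*P[:,0]+c*P[:,1],P[:,2]]
def fit(obs,x0):
    # obs: list of (calib,pose,[(local mm world-z, pixel)])
    def f(p): return np.concatenate([(proj(place(p,[a for a,_ in o]),c,T)-np.array([b for _,b in o])).ravel() for c,T,o in obs])
    r=least_squares(f,x0,loss='soft_l1');return r.x,f(r.x).reshape(-1,2)
E
python3 - <<'E'
from h import *
cs,cc=calibration("side"),calibration("scene")
s=lambda u,v:(205+(u-1.5)/4,162+(v-1.5)/4)
c=lambda u,v:(185+(u-1.5)/4,165+(v-1.5)/4)
def go(n,A,B,x0):
    p,r=fit([(cs,cs['pose'],A),(cc,cc['pose'],B)],x0);print(n,p,'\n',r.T)
go('jig',[((-130,-150,12),s(154,315)),((130,-150,12),s(531,293)),((-130,150,12),s(144,52)),((130,150,12),s(465,37))],
 [((-130,-150,12),c(462,153)),((130,-150,12),c(150,256)),((130,150,12),c(349,503)),((-130,150,12),c(704,372))],[.5,0,0])
go('br',[((28,-50,22),s(399,203)),((-28,-50,22),s(321,205)),((-28,50,22),s(309,112)),((28,50,22),s(383,112)),((0,31,38),s(347,104))],
 [((28,-50,22),c(312,273)),((28,50,22),c(380,350)),((-28,50,22),c(455,325)),((0,31,38),c(408,303)),((0,-44,58),c(352,221)),((0,0,58),c(380,257))],[.5,0,0])
go('st',[((0,0,82),s(484,435)),((-50,0,54),s(403,493)),((50,0,54),s(554,441)),((-75,20,28),s(349,513)),((75,-20,28),s(601,488))],
 [((0,0,82),c(129,29)),((-50,0,54),c(180,36)),((50,0,54),c(83,84))],[.5,-.3,0])
E
```

```text
jig [ 0.5118  0.092  -0.123 ] 
 [[-0.1203  0.7126 -0.2963 -0.2417  0.6463 -1.2026 -0.685   0.2426]
 [-0.9622 -1.3711 -0.6481 -0.9323  0.0089 -1.4253 -1.0842 -2.0965]]
br [ 0.5317  0.0844 -0.1373] 
 [[-0.3565 -0.302  -0.0916 -0.22    0.3175 -0.3617 -0.0234  0.2593 -1.0042
  -0.457   0.2557]
 [-2.2923 -1.8595 -0.0961 -0.9127  1.1736 -0.2476 -0.0078 -0.0842 -0.2505
  -0.0851 -1.0242]]
st [ 0.5266 -0.2542  0.1897] 
 [[-0.3823 -0.1601 -0.0682 -0.2883  0.2876 -0.2513 -0.2869 -0.4851]
 [ 0.1834  0.2044  0.3483 -0.4513 -1.5291 -0.461   0.1025 -0.3235]]
```

Residuals are small, so the sizes agree and the bracket is confirmed. Next I move above the stand, turning the tool so it closes across the row.

```bash
python3 -m inch '[[-31,-33,0,0,0,0,1],[-31,-33,0,0,0,0,1],[-31,-33,0,0,0,0,1],[-31,-33,0,0,0,0,1],[-31,-33,0,0,0,0,1],[-31,-33,0,0,0,0,1],[-31,-33,0,0,0,0,1],[-31,-33,0,0,0,0,1],[-31,-33,0,0,0,0,1],[-31,-33,0,0,0,0,1],[-31,-33,0,0,0,0,1],[-31,-33,0,0,0,0,1]]'
python3 -m inch '[[-31,-32,0,0,0,0,1],[-31,-32,0,0,0,0,1],[-31,-32,0,0,0,0,1],[-31,-32,0,0,0,0,1],[-31,-32,0,0,0,0,1],[-31,-32,0,0,0,0,1],[-27,-32,0,0,0,0,1],[0,0,0,0,0,8.5,1],[0,0,0,0,0,8.5,1],[0,0,0,0,0,8.5,1],[0,0,0,0,0,8.5,1],[0,0,0,0,0,8.5,1]]'
python3 -m inch '[[0,0,0,0,0,8.5,1],[0,0,0,0,0,8.5,1],[0,0,0,0,0,8.5,1],[0,0,0,0,0,8.5,1],[0,0,0,0,0,8.5,1],[0,0,0,0,0,8.5,1],[0,0,0,0,0,8.5,1],[0,0,0,0,0,8.5,1],[0,0,0,0,0,8.5,1],[0,0,0,0,0,8.5,1],[0,0,0,0,0,8.5,1],[0,0,0,0,0,8.5,1]]'
python3 -m inch '[[0,0,0,0,0,1,1],[0,0,0,0,0,0,1]]'
python3 - <<'E'
from h import *
s=ctrl.get_state();T=tool(s);np.save("Tw1.npy",T);print(T,s['force'],s['joint_positions'])
im=capture("wrist")[:,:,::-1];cv2.imwrite("pics/w1.png",im)
E
```

```text
time_s: 1.3
eef_pos: [0.4227, 0.0354, 0.1866]
tool_rot: [0.0, 0.205, 0.979, 0.0]
force: [1.2, -0.6, 0.0]
opening: 0.0928
grip_force: 0.0
time_s: 2.5
eef_pos: [0.5272, -0.2534, 0.1861]
tool_rot: [-0.001, 0.549, 0.836, -0.0]
force: [0.5, -0.2, 0.8]
opening: 0.0929
grip_force: 0.0
time_s: 3.7
eef_pos: [0.5272, -0.2533, 0.1861]
tool_rot: [-0.0, 0.995, 0.1, -0.0]
force: [0.8, -0.3, -0.3]
opening: 0.0933
grip_force: 0.0
time_s: 3.9
eef_pos: [0.5274, -0.2534, 0.1863]
tool_rot: [-0.0, 0.995, 0.096, -0.0]
force: [0.9, 0.7, -0.8]
opening: 0.0931
grip_force: 0.0
[[ 0.9817  0.1906 -0.0006  0.5274]
 [ 0.1906 -0.9817  0.0003 -0.2534]
 [-0.0005 -0.0004 -1.      0.1863]
 [ 0.      0.      0.      1.    ]] [ 0.9132  0.695  -0.7631] [-0.5355  0.0912  1.531  -0.      1.5201  0.8435]
```

View pics/w1.png

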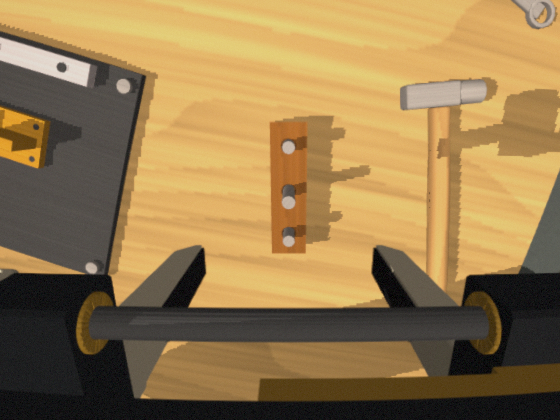

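The wrist view shows the long pin's top at (288,202), with the short pins' tops at (288,147) and (288,241). The stand's corners are around (271,122), (306,122), (272,252) and (305,252).

Run:
```python
from h import *
c=calibration("wrist");T=np.load("Tw1.npy")
p,r=fit([(c,T@c['mount'],[((0,0,82),(288,202.5)),((50,0,54),(288.5,147)),((-50,0,54),(288,241)),((75,20,28),(271,122)),((75,-20,28),(306,122))])],[.527,-.254,.19]);print(p,r.T)
d=np.r_[p[:2],.041]-T[:3,3];print('tool delta mm',T[:3,:3].T@d*1000,'dyaw',np.degrees(p[2]-.1917))
```

```text
[ 0.5259 -0.2525  0.1872] [[ 0.1257 -0.1061 -0.0379 -1.324   1.3721]
 [ 0.0561  0.3713  0.1783 -0.3835 -0.2037]]
tool delta mm [ -1.1951  -1.1162 145.3408] dyaw -0.2589844632734353
```

```bash
python3 -m inch '[[-1.2,-1.1,30,0,0,0,1],[0,0,35,0,0,0,1],[0,0,35,0,0,0,1],[0,0,25,0,0,0,1],[0,0,15,0,0,0,1],[0,0,5,0,0,0,1],[0,0,0,0,0,0,0.3],[0,0,0,0,0,0,0],[0,0,0,0,0,0,0],[0,0,0,0,0,0,0],[0,0,0,0,0,0,0],[0,0,0,0,0,0,0]]' 30
python3 -m inch '[[0,0,0,0,0,0,0],[0,0,0,0,0,0,0],[0,0,-10,0,0,0,0],[0,0,-20,0,0,0,0],[0,0,-30,0,0,0,0],[0,0,-30,0,0,0,0],[0,0,-30,0,0,0,0],[0,0,0,0,0,0,0]]'
```

```text
time_s: 5.15
eef_pos: [0.5264, -0.2528, 0.0421]
tool_rot: [0.0, 0.996, 0.094, 0.0]
force: [-0.2, -0.4, -0.4]
opening: 0.0497
grip_force: 0.0
time_s: 5.95
eef_pos: [0.5291, -0.2544, 0.1684]
tool_rot: [0.003, 0.996, 0.094, 0.004]
force: [0.7, 0.7, -0.1]
opening: 0.0006
grip_force: 0.0
```

The fingers close more slowly than I allowed, so I lifted before the grip. I'll open them and look.

```bash
python3 -m inch '[[0,0,0,0,0,0,1],[0,0,0,0,0,0,1],[0,0,0,0,0,0,1],[0,0,0,0,0,0,1],[0,0,0,0,0,0,1],[0,0,0,0,0,0,1],[0,0,0,0,0,0,1],[0,0,0,0,0,0,1],[0,0,0,0,0,0,1],[0,0,0,0,0,0,1]]'
python3 - <<'E'
from h import *
s=ctrl.get_state();T=tool(s);np.save("Tw2.npy",T);print(T,s['opening'])
im=capture("wrist")[:,:,::-1];cv2.imwrite("pics/w2.png",cv2.resize(im[60:330,160:440],None,fx=2,fy=2))
E
```

```text
time_s: 6.95
eef_pos: [0.5262, -0.2527, 0.1618]
tool_rot: [0.0, 0.996, 0.094, 0.0]
force: [0.4, -0.7, -0.8]
opening: 0.0761
grip_force: 0.0
[[ 0.9823  0.1873  0.0001  0.5262]
 [ 0.1873 -0.9823 -0.0001 -0.2527]
 [ 0.0001  0.0001 -1.      0.1618]
 [ 0.      0.      0.      1.    ]] 0.07611654980318822
```

View pics/w2.png

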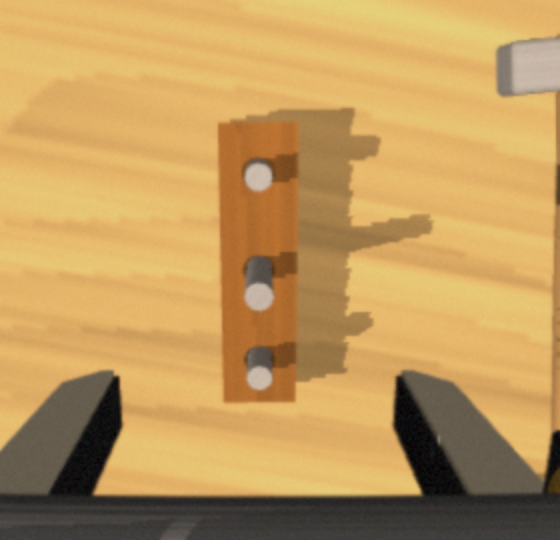

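The long pin is still upright in its hole (crop 259,296). I'll descend again and wait for the grip this time.

```bash
python3 -m inch '[[0,0,30,0,0,0,0.5],[0,0,35,0,0,0,0.5],[0,0,35,0,0,0,0.5],[0,0,15,0,0,0,0.5],[0,0,6,0,0,0,0.5],[0,0,0,0,0,0,0.4],[0,0,0,0,0,0,0],[0,0,0,0,0,0,0],[0,0,0,0,0,0,0],[0,0,0,0,0,0,0],[0,0,0,0,0,0,0],[0,0,0,0,0,0,0]]' 30
python3 -m inch '[[0,0,0,0,0,0,0],[0,0,0,0,0,0,0],[0,0,0,0,0,0,0]]'
```

```text
time_s: 8.2
eef_pos: [0.5269, -0.2531, 0.0417]
tool_rot: [0.0, 0.996, 0.094, 0.001]
force: [-0.7, 0.2, 5.7]
opening: 0.0116
grip_force: 30.0
time_s: 8.5
eef_pos: [0.5269, -0.2531, 0.0417]
tool_rot: [0.0, 0.996, 0.094, 0.001]
force: [-0.7, -0.1, 5.9]
opening: 0.0117
grip_force: 30.0
```

```bash
python3 -m inch '[[0,0,-10,0,0,0,0],[0,0,-30,0,0,0,0],[0,0,-35,0,0,0,0],[0,0,-35,0,0,0,0],[0,0,-20,0,0,0,0],[0,0,0,0,0,-7,0],[0,0,0,0,0,-7,0],[0,0,0,0,0,-7,0],[0,0,0,0,0,-7,0],[0,0,0,0,0,-7,0],[0,0,0,0,0,-7,0],[0,0,0,0,0,-7,0]]'
python3 -m inch '[[0,0,0,0,0,-7,0],[0,0,0,0,0,-7,0],[0,0,0,0,0,-7,0],[0,0,0,0,0,-1.4,0],[20,-4,0,0,0,0,0],[40,-6,0,0,0,0,0],[40,-6,0,0,0,0,0],[40,-6,0,0,0,0,0],[40,-6,0,0,0,0,0],[40,-6,0,0,0,0,0],[40,-6,0,0,0,0,0],[35,-2,0,0,0,0,0]]'
python3 -m inch '[[20,0,0,0,0,0,0],[0,0,0,0,0,0,0],[0,0,0,0,0,0,0],[0,0,0,0,0,0,0]]'
python3 - <<'E'
from h import *
s=ctrl.get_state();T=tool(s);np.save("Tw3.npy",T);print(T,s['opening'],s['grip_force'])
im=capture("wrist")[:,:,::-1];cv2.imwrite("pics/w3.png",im)
E
```

```text
time_s: 9.7
eef_pos: [0.5258, -0.2525, 0.1708]
tool_rot: [-0.0, 0.866, 0.501, -0.0]
force: [0.5, 0.5, -0.3]
opening: 0.0115
grip_force: 30.0
time_s: 10.9
eef_pos: [0.5236, 0.0482, 0.171]
tool_rot: [-0.0, 0.754, 0.656, 0.0]
force: [0.2, -0.3, -0.8]
opening: 0.0114
grip_force: 30.0
time_s: 11.3
eef_pos: [0.5271, 0.0646, 0.1707]
tool_rot: [0.0, 0.754, 0.657, -0.0]
force: [0.1, 0.2, -0.7]
opening: 0.0118
grip_force: 30.0
[[ 0.1373  0.9905 -0.0002  0.5271]
 [ 0.9905 -0.1373 -0.0003  0.0646]
 [-0.0003 -0.0002 -1.      0.1707]
 [ 0.      0.      0.      1.    ]] 0.011782399319986085 29.99967187643051
```

View pics/w3.png

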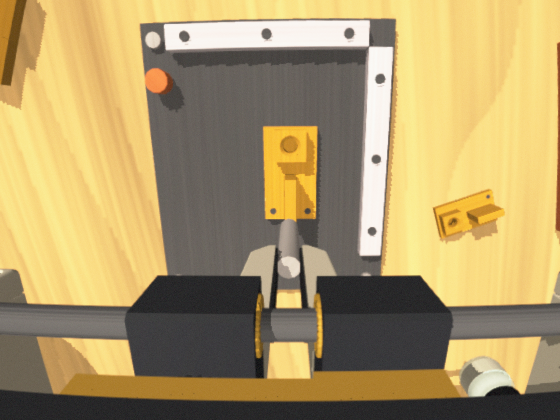

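The wrist view shows the bore at (290,144), foot corners at (264,127), (317,126), (318,219) and (265,219), the fence corner near (369,48), and the held pin's top at (289,267).

Run:
```python
from h import *
c=calibration("wrist");T=np.load("Tw3.npy");M=T@c['mount']
p,r=fit([(c,M,[((0,31,38),(290,144.5)),((-28,50,22),(264,127)),((28,50,22),(317,126)),((28,-50,22),(318,219)),((-28,-50,22),(265,219))])],[.53,.08,-.13]);print('br',p,'\n',r.T)
j,r=fit([(c,M,[((100,120,26),(369,48)),((100,-100,26),(359,254)),((-100,120,26),(167,50)),((-130,150,12),(141,24)),((130,150,12),(396,20))])],[.51,.09,-.12]);print('jig',j,'\n',r.T)
print('pin top,foot px',proj([(T@[0,0,z,1])[:3] for z in(-.041,.029)],c,M))
b=place(p,[(0,31,38)])[0];print('bore',b,'tool delta',T[:3,:3].T@(b-T[:3,3])*1e3)
g=place(j,[(72,70,12)])[0];q=place(p,[(0,0,12)])[0];print('push in tool',T[:3,:3].T@(g-q)*1e3,'dyaw',np.degrees(j[2]-p[2]))
```

```text
br [ 0.5317  0.0846 -0.1257] 
 [[ 0.5385 -0.785   0.2643 -1.6883  1.0392]
 [ 1.406  -0.4038 -0.0534 -0.5702  0.0142]]
jig [ 0.5104  0.0922 -0.1296] 
 [[ 0.6379  0.3925 -1.1779 -1.486   1.0039]
 [-0.076   3.018   0.5264 -0.8048 -0.3097]]
pin top,foot px [[290.0211 268.9972]
 [289.4633 227.2924]]
bore [0.5356 0.1153 0.038 ] tool delta [ 51.4413   1.4654 132.714 ]
push in tool [75.2069 49.3127 -0.0329] dyaw -0.2235549876286957
```

```bash
python3 -m inch '[[15,0.4,0,0,0,0,0],[20,0.5,0,0,0,0,0],[16,0.5,10,0,0,0,0],[0,0,25,0,0,0,0],[0,0,30,0,0,0,0],[0,0,20,0,0,0,0],[0,0,10,0,0,0,0],[0,0,0,0,0,0,0],[0,0,0,0,0,0,0]]'
python3 -m inch '[[0,0,3,0,0,0,0],[0,0,3,0,0,0,0],[0,0,3,0,0,0,0],[0,0,3,0,0,0,0],[0,0,0,0,0,0,0],[0,0,0,0,0,0,0]]'
```

```text
time_s: 12.25
eef_pos: [0.5362, 0.1157, 0.0764]
tool_rot: [0.0, 0.754, 0.657, 0.0]
force: [0.3, -0.1, 0.7]
opening: 0.0118
grip_force: 30.0
time_s: 12.85
eef_pos: [0.5355, 0.1154, 0.0636]
tool_rot: [-0.0, 0.754, 0.657, -0.0]
force: [-0.4, 0.5, -0.9]
opening: 0.0116
grip_force: 30.0
```

```bash
python3 -m inch '[[0,0,3,0,0,0,0],[0,0,3,0,0,0,0],[0,0,2,0,0,0,0],[0,0,0,0,0,0,0],[0,0,0,0,0,0,0]]'
python3 -m inch '[[0,0,3,0,0,0,0],[0,0,2,0,0,0,0],[0,0,2,0,0,0,0],[0,0,0,0,0,0,0],[0,0,0,0,0,0,0]]'
```

```text
time_s: 13.35
eef_pos: [0.5356, 0.1154, 0.0556]
tool_rot: [-0.0, 0.754, 0.657, -0.0]
force: [-0.5, -0.9, -0.9]
opening: 0.0118
grip_force: 30.0
time_s: 13.85
eef_pos: [0.5356, 0.1155, 0.0486]
tool_rot: [-0.0, 0.754, 0.657, -0.0]
force: [-0.5, 0.6, -0.2]
opening: 0.0119
grip_force: 30.0
```

```bash
python3 -m inch '[[0,0,1,0,0,0,0],[0,0,1,0,0,0,0],[0,0,0,0,0,0,0],[0,0,0,0,0,0,0]]'
python3 -m inch '[[0,0,0,0,0,0,0.15],[0,0,0,0,0,0,0.3],[0,0,0,0,0,0,0.4],[0,0,0,0,0,0,0.5],[0,0,0,0,0,0,0.6],[0,0,0,0,0,0,0.6],[0,0,0,0,0,0,0.6],[0,0,0,0,0,0,0.6]]'
python3 -m inch '[[0,0,-20,0,0,0,0.7],[0,0,-30,0,0,0,0.7],[0,0,-30,0,0,0,0.7],[0,0,-30,0,0,0,0.7],[-20,0,-10,0,0,0,0.7],[-30,0,0,0,0,0,0.7],[-20,0,0,0,0,0,0.7],[0,0,0,0,0,0,0.7],[0,0,0,0,0,0,0.7]]'
python3 - <<'E'
from h import *
s=ctrl.get_state();T=tool(s);np.save("Tw4.npy",T);print(T,s['opening'],s['grip_force'])
w=capture("wrist")[:,:,::-1];q=capture("side")[:,:,::-1]
o=np.zeros((600,800,3),np.uint8);o[:420,:560]=w;z=cv2.resize(q[165:245,235:335],None,fx=3,fy=3);o[360:600,500:800]=z
cv2.imwrite("pics/w4.png",o)
E
```

```text
time_s: 14.25
eef_pos: [0.5365, 0.1156, 0.0477]
tool_rot: [0.001, 0.754, 0.657, 0.001]
force: [-0.7, -0.5, 4.9]
opening: 0.0116
grip_force: 30.0
time_s: 15.05
eef_pos: [0.5357, 0.1155, 0.0467]
tool_rot: [-0.0, 0.754, 0.657, -0.0]
force: [0.2, 1.3, -0.6]
opening: 0.0556
grip_force: 0.0
time_s: 15.95
eef_pos: [0.5262, 0.0461, 0.1668]
tool_rot: [-0.0, 0.754, 0.657, 0.0]
force: [0.2, -0.0, -0.7]
opening: 0.0649
grip_force: 0.0
[[ 0.1371  0.9906  0.0001  0.5262]
 [ 0.9906 -0.1371  0.0004  0.0461]
 [ 0.0004  0.0001 -1.      0.1668]
 [ 0.      0.      0.      1.    ]] 0.06487249148848438 0.0
```

View pics/w4.png

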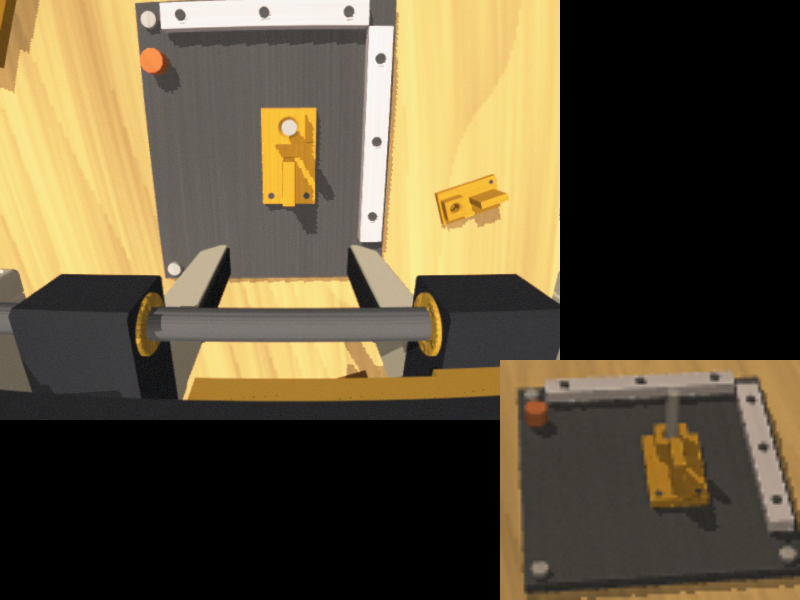

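The pin stands upright in the bore, its top at wrist (288,127), and the side view agrees. The foot corners are at (262,108), (316,108), (315,204) and (263,204). Next I'll work out the grasp and the push.

Run:
```python
from h import *
c=calibration("wrist");T=np.load("Tw4.npy");M=T@c['mount']
p,r=fit([(c,M,[((-28,50,22),(262,108)),((28,50,22),(316,108)),((28,-50,22),(315.5,204)),((-28,-50,22),(263,204)),((0,31,88),(288.5,127))])],[.53,.08,-.13]);print('br',p,'\n',r.T)
j,r=fit([(c,M,[((100,120,26),(368,26)),((100,-100,26),(359,241)),((-100,120,26),(161,29)),((124,-100,26),(382,242)),((-130,-150,12),(164,277))])],[.51,.09,-.12]);print('jig',j,'\n',r.T)
b=place(p,[(0,-22,29)])[0];print('grasp tcp',T[:3,:3].T@(b-T[:3,3])*1e3,'yaw err deg',np.degrees(p[2]-np.arctan2(-T[0,0],T[1,0])))
g=place(j,[(72,70,12)])[0];q=place(p,[(0,0,12)])[0];print('push in tool',T[:3,:3].T@(g-q)*1e3,'dyaw',np.degrees(j[2]-p[2]))
```

```text
br [ 0.5314  0.0845 -0.1331] 
 [[-0.9603  0.4057 -0.6502  0.3321  0.4823]
 [-0.0753 -0.3169 -0.4453 -0.2193  1.1811]]
jig [ 0.51    0.0933 -0.1273] 
 [[ 1.0265  0.4441 -0.5531 -1.2093  0.0815]
 [-0.8083  1.1503 -0.3912 -0.1263  1.4   ]]
grasp tcp [ 16.7452  -0.0252 137.7692] yaw err deg 0.25035168949393527
push in tool [76.5219 48.9155  0.0344] dyaw 0.332290252099337
```

```bash
python3 -m inch '[[17,0,20,0,0,0,0.5],[0,0,35,0,0,0,0.5],[0,0,35,0,0,0,0.5],[0,0,30,0,0,0,0.5],[0,0,12,0,0,0,0.5],[0,0,5,0,0,0,0.5],[0,0,0,0,0,0,0.4],[0,0,0,0,0,0,0.2],[0,0,0,0,0,0,0],[0,0,0,0,0,0,0],[0,0,0,0,0,0,0],[0,0,0,0,0,0,0]]' 30
python3 -m inch '[[0,0,0,0,0,0,0],[0,0,0,0,0,0,0],[0,0,0,0,0,0,0],[0,0,0,0,0,0,0]]'
```

```text
time_s: 17.25
eef_pos: [0.5287, 0.0629, 0.0301]
tool_rot: [0.0, 0.754, 0.657, 0.0]
force: [0.5, 0.2, 0.1]
opening: 0.0034
grip_force: 0.0
time_s: 17.65
eef_pos: [0.5284, 0.0629, 0.0297]
tool_rot: [-0.0, 0.754, 0.657, -0.0]
force: [-0.9, -0.3, 0.7]
opening: 0.0007
grip_force: 0.0
```

The fingers closed on nothing, so I'll look.

Run:
```python
from h import *
w=capture("wrist")[:,:,::-1];q=capture("side")[:,:,::-1];e=capture("scene")[:,:,::-1]
o=np.zeros((600,800,3),np.uint8);o[:320,:400]=cv2.resize(q[155:235,235:335],None,fx=4,fy=4);o[:320,400:]=cv2.resize(e[200:280,230:330],None,fx=4,fy=4)
o[320:,:400]=cv2.resize(w[60:340,80:480],(400,280))
cv2.imwrite("pics/w5.png",o)
```

```text
(no output)
```

View pics/w5.png

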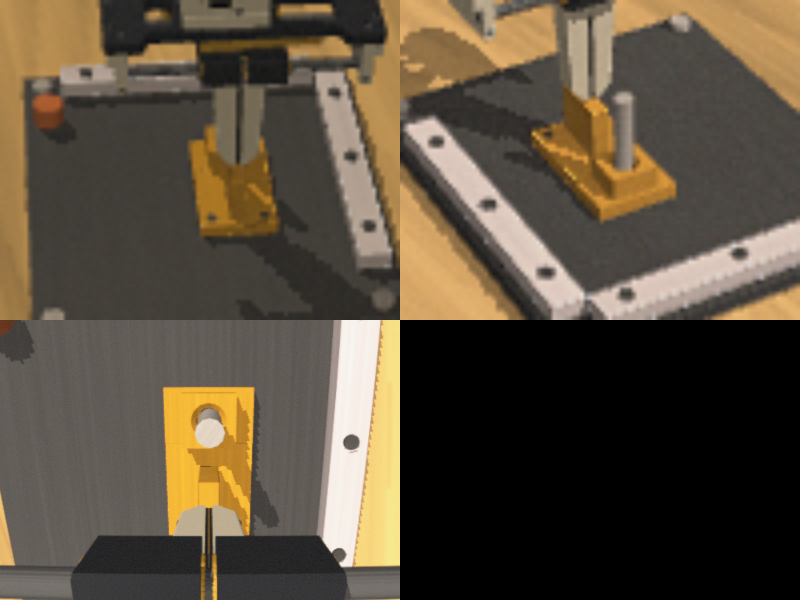

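Run:
```python
from h import *
T=tool();b=[.5314,.0845,-.1331];P=np.r_[T[None,:3,3],place(b,[(0,-44,58),(0,0,58),(0,-50,22),(0,31,88)])]
print(T[:3,3])
for n,x,y in(("side",235,155),("scene",230,200)):
    c=calibration(n);print(n,((proj(P,c,c['pose'])-[x,y])*4+[0 if n=="side" else 400,0]).round())
c=calibration("wrist");print((proj(P,c,T@c['mount'])-[80,60]+[0,320]).round())
```

```text
[0.5285 0.0629 0.0297]
side [[233. 189.]
 [237. 178.]
 [231. 140.]
 [237. 222.]
 [228.  81.]]
scene [[585. 130.]
 [569.  79.]
 [600. 111.]
 [566. 119.]
 [622.  96.]]
[[210. 501.]
 [210. 554.]
 [210. 482.]
 [210. 535.]
 [210. 435.]]
```

Laterally the gripper sits on the web, yet the fingers are shut. A small sideways probe will show whether they are touching the bracket.

```bash
python3 -m inch '[[0,2,0,0,0,0,0],[0,2,0,0,0,0,0],[0,0,0,0,0,0,0],[0,0,0,0,0,0,0]]'
python3 - <<'E'
from h import *
s=ctrl.get_state();T=tool(s);print(s['force'],s['moment'],s['joint_efforts'])
# web top as seen in w4: project its corners
c=calibration("wrist");T4=np.load("Tw4.npy");b=[.5314,.0845,-.1331]
print(proj(place(b,[(-6,0,58),(6,0,58),(-6,-44,58),(6,-44,58),(0,0,22)]),c,T4@c['mount']).round(1))
w=capture("wrist")[:,:,::-1];q=capture("side")[:,:,::-1];e=capture("scene")[:,:,::-1]
o=np.zeros((600,800,3),np.uint8);o[:320,:400]=cv2.resize(q[175:215,270:320],None,fx=8,fy=8,interpolation=2);o[:320,400:]=cv2.resize(e[210:250,255:305],None,fx=8,fy=8,interpolation=2)
o[320:,:400]=cv2.resize(w[150:290,188:388],(400,280))
o[320:,400:]=cv2.resize(cv2.imread("pics/w4.png")[90:230,188:388],(400,280))
cv2.imwrite("pics/w6.png",o)
E
```

```text
time_s: 18.2
eef_pos: [0.5325, 0.0624, 0.0297]
tool_rot: [-0.0, 0.754, 0.657, -0.0]
force: [0.1, -0.5, 0.5]
opening: 0.0003
grip_force: 0.0
[ 0.0742 -0.4557  0.4953] [-0.0838  0.0905  0.012 ] [ -0.0241 -49.5565 -44.8188   0.0722  -0.0151  -0.002 ]
[[282.6 161.5]
 [295.4 161.4]
 [283.  206.7]
 [295.3 206.7]
 [288.9 157.4]]
```

View pics/w6.png

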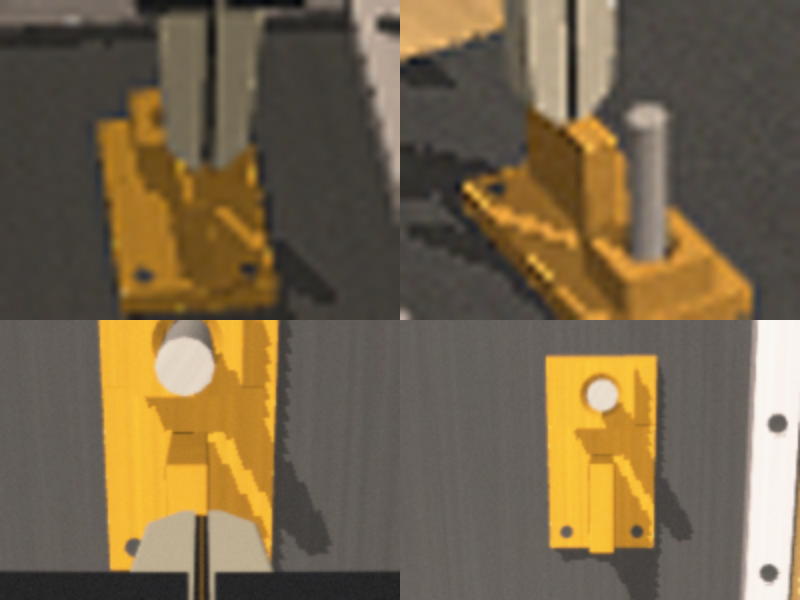

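The scene view shows the shut fingertips (575,122) sitting at the web's top edge, so the real tips are about 28 mm above the reported TCP. The bracket and pin haven't moved. I'll open, re-centre, go about 20 mm lower and grip again.

```bash
python3 -m inch '[[0,-4,0,0,0,0,0.5],[0,0,0,0,0,0,0.5],[0,0,0,0,0,0,0.5],[0,0,0,0,0,0,0.5],[0,0,0,0,0,0,0.5],[0,0,0,0,0,0,0.5],[0,0,0,0,0,0,0.5],[0,0,5,0,0,0,0.5],[0,0,5,0,0,0,0.5],[0,0,5,0,0,0,0.5],[0,0,5,0,0,0,0.5],[0,0,0,0,0,0,0.5]]'
python3 -m inch '[[0,0,0,0,0,0,0],[0,0,0,0,0,0,0],[0,0,0,0,0,0,0],[0,0,0,0,0,0,0],[0,0,0,0,0,0,0],[0,0,0,0,0,0,0],[0,0,0,0,0,0,0],[0,0,0,0,0,0,0],[0,0,0,0,0,0,0],[0,0,0,0,0,0,0]]' 30
```

```text
time_s: 19.55
eef_pos: [0.5275, 0.0629, 0.0085]
tool_rot: [-0.001, 0.754, 0.657, -0.001]
force: [-0.2, 0.8, -0.6]
opening: 0.0463
grip_force: 0.0
time_s: 20.55
eef_pos: [0.5286, 0.063, 0.0099]
tool_rot: [0.0, 0.754, 0.657, 0.0]
force: [-0.7, 0.1, 3.0]
opening: 0.0115
grip_force: 30.0
```

The web is gripped. Now I slide it towards the corner, stopping just short.

```bash
python3 -m inch '[[3,2,0,0,0,0,0],[6,4,0,0,0,0,0],[7,4.5,0,0,0,0,0],[7,4.5,0,0,0,0,0],[7,4.5,0,0,0,0,0],[7,4.5,0,0,0,0,0],[7,4.5,0,0,0,0,0],[7,4.5,0,0,0,0,0],[7,4.5,0,0,0,0,0],[6,4,0,0,0,0,0],[4,2,0,0,0,0,0],[0,0,0,0,0,0,0]]'
python3 -m inch '[[0,0,0,0,0,0,0]]'
```

```text
time_s: 21.75
eef_pos: [0.5807, 0.1234, 0.01]
tool_rot: [0.0, 0.754, 0.657, -0.001]
force: [-4.0, -4.8, 6.3]
opening: 0.0117
grip_force: 30.0
time_s: 21.85
eef_pos: [0.5807, 0.1234, 0.01]
tool_rot: [0.0, 0.754, 0.657, -0.001]
force: [-3.7, -5.0, 5.1]
opening: 0.0117
grip_force: 30.0
```

```bash
python3 -m inch '[[2,1.5,0,0,0,0,0],[2,1.5,0,0,0,0,0],[0,0,0,0,0,0,0]]'
python3 -m inch '[[0,1.5,0,0,0,0,0],[0,1.5,0,0,0,0,0],[0,0,0,0,0,0,0]]'
python3 -m inch '[[0,1,0,0,0,0,0],[0,0,0,0,0,0,0]]'
```

```text
time_s: 22.15
eef_pos: [0.5835, 0.1264, 0.0099]
tool_rot: [0.0, 0.754, 0.657, -0.002]
force: [-6.6, -7.7, 8.5]
opening: 0.0116
grip_force: 30.0
time_s: 22.45
eef_pos: [0.5849, 0.1266, 0.01]
tool_rot: [-0.001, 0.754, 0.657, -0.003]
force: [-14.9, -4.1, 15.3]
opening: 0.0121
grip_force: 30.0
time_s: 22.65
eef_pos: [0.585, 0.1266, 0.01]
tool_rot: [-0.002, 0.754, 0.657, -0.003]
force: [-19.3, -5.3, 19.9]
opening: 0.012
grip_force: 30.0
```

The long fence is in contact. I'll ease it slightly and creep toward the short fence.

```bash
python3 -m inch '[[1.5,-0.7,0,0,0,0,0],[1.5,0,0,0,0,0,0],[0,0,0,0,0,0,0]]'
python3 -m inch '[[1,0,0,0,0,0,0],[1,0,0,0,0,0,0],[0,0,0,0,0,0,0]]'
```

```text
time_s: 22.95
eef_pos: [0.5869, 0.1289, 0.0099]
tool_rot: [0.0, 0.754, 0.657, -0.002]
force: [-8.1, -7.7, 9.8]
opening: 0.0117
grip_force: 30.0
time_s: 23.25
eef_pos: [0.5877, 0.1302, 0.0099]
tool_rot: [0.001, 0.754, 0.657, -0.002]
force: [-5.0, -10.1, 8.5]
opening: 0.0116
grip_force: 30.0
```

```bash
python3 -m inch '[[1,0,0,0,0,0,0],[1,0,0,0,0,0,0],[0,0,0,0,0,0,0]]'
python3 -m inch '[[1,0,0,0,0,0,0],[1,0,0,0,0,0,0],[0,0,0,0,0,0,0]]'
python3 - <<'E'
from h import *
s=ctrl.get_state();T=tool(s);print('F tool',T[:3,:3].T@s['force'],'M',T[:3,:3].T@s['moment'])
w=capture("wrist")[:,:,::-1];e=capture("scene")[:,:,::-1];q=capture("side")[:,:,::-1]
np.save("T7.npy",T);np.savez("c7.npz",w=w,e=e,q=q)
P=place([.5102,.0928,-.128],[(100,120,26),(100,20,26),(100,20,12),(72,70,22)])
for n in("scene","side","wrist"):
    c=calibration(n);print(n,proj(P,c,c['pose'] if n!="wrist" else T@c['mount']).round(1))
E
```

```text
time_s: 23.55
eef_pos: [0.588, 0.1317, 0.0099]
tool_rot: [0.001, 0.754, 0.657, -0.002]
force: [-5.4, -10.6, 8.6]
opening: 0.0119
grip_force: 30.0
time_s: 23.85
eef_pos: [0.5882, 0.132, 0.0099]
tool_rot: [0.002, 0.754, 0.657, -0.003]
force: [-6.7, -19.0, 10.6]
opening: 0.0119
grip_force: 30.0
F tool [-19.7692  -4.1034 -10.4203] M [ 0.7066 -3.4716 -0.1903]
scene [[276.7 273.4]
 [258.1 251.6]
 [258.3 256. ]
 [277.1 260.1]]
side [[312.7 172.3]
 [317.4 191.8]
 [317.2 195.4]
 [306.  183.2]]
wrist [[339.6 128.7]
 [334.2 293.1]
 [331.4 282.4]
 [288.9 215.3]]
```

Total travel is (76.5, 49.6) mm against the predicted (76.5, 48.9), so the bracket is in the corner. I'll firm up the push on the long fence.

```bash
python3 -m inch '[[0,0.7,0,0,0,0,0],[0,0,0,0,0,0,0],[0,0,0,0,0,0,0]]'
python3 -m inch '[[0,0.5,0,0,0,0,0],[0,0,0,0,0,0,0],[0,0,0,0,0,0,0]]'
python3 - <<'E'
from h import *
s=ctrl.get_state();T=tool(s);print('F tool',T[:3,:3].T@s['force'],'M',T[:3,:3].T@s['moment'],T)
w=capture("wrist")[:,:,::-1];cv2.imwrite("pics/w7.png",w)
# flushness without viewing: yellow mask extents near fence, per row
h=cv2.cvtColor(np.ascontiguousarray(w),cv2.COLOR_BGR2HSV)
c=calibration("wrist");print(proj(place([.5102,.0928,-.128],[(100,120,26),(100,60,26),(44,120,26),(100,60,22),(72,101,88)]),c,T@c['mount']).round(1))
for v in range(120,250,10): print(v,''.join('Y' if (12<a[0]<32 and a[1]>150) else ('W' if a[1]<60 and a[2]>140 else '.') for a in h[v,220:380:2]))
E
```

```text
time_s: 24.3
eef_pos: [0.5882, 0.132, 0.0099]
tool_rot: [0.001, 0.754, 0.657, -0.003]
force: [-9.7, -18.4, 13.1]
opening: 0.0122
grip_force: 30.1
time_s: 24.6
eef_pos: [0.5881, 0.1319, 0.0099]
tool_rot: [0.001, 0.754, 0.657, -0.004]
force: [-11.8, -17.5, 15.9]
opening: 0.0112
grip_force: 30.1
F tool [-19.0584  -9.3798 -15.7647] M [ 1.7456 -3.5036 -0.2339] [[ 0.1366  0.9906 -0.0046  0.5881]
 [ 0.9906 -0.1366 -0.0062  0.1319]
 [-0.0068 -0.0037 -1.      0.0099]
 [ 0.      0.      0.      1.    ]]
[[339.7 128.6]
 [336.4 233.1]
 [236.6 129.6]
 [335.5 230.8]
 [288.  186. ]]
120 WWWWWWWWWWWWWWWWWWWWWWWWWWWWWWWWWWWWWWWWWWWWWWWWWWWWWWWWWWWW....................
130 .........YYYYYYYYYYYYYYYYYYYYYYYYYYYYYYYYYYYYYYYYYYYYYYYYYYWWWWWWWWWWWWWWWWWWWWW
140 .........YYYYYYYYYYYYYYYYYYYYYYYYYYYYYYYYYYYYYYYYYYYYYYYYYYWWWWWWWWWWWWWWWWWWWWW
150 .........YYYYYYYYYYYYYYYYYYYYYYYYYYYYYYYYYYYYYYYYYYYYYYYYYYWWWWWWWWWWWWWWWWWWWWW
160 ..........YYYYYYYYYYYYYYYYYYYWWWWWWW....YYYYYYYYYYYYYYYYYYYWWWWWWWWWWWWWWWWWWWWW
170 ..........YYYYYYYYYYYYYYYYY.WWWWWWWWWWWW..YYYYYYYYYYYYYYYYYWWWWWWWWWWWWWWWWWWWWW
180 ..........YYYYYYYYYYYYYYYYWWWWWWWWWWWWWWWWWYYYYYYYYYYYYYYY.WWWWWW.........WWWWWW
190 ..........YYYYYYYYYYYYYYYYYWWWWWWWWWWWWWWWYYYYYYYYYYYYYYYY.WWWWWWWWWW..WWWWWWWWW
200 ...........YYYYYYYYYYYYYYYYYYYYYYYYYYYYYYYYYYYYYYYYYYYYYYYWWWWWWWWWWWWWWWWWWWWW.
210 ...........YYYYYYYYYYYYYYYYYYYYYYYYYYYYYYYYYYYYYYYYYYYYYYYWWWWWWWWWWWWWWWWWWWWW.
220 ...........YYYYYYYYYYYYYYYYYYYYYYYYYYYYYYYYYYYYYYYYYYYYYYYWWWWWWWWWWWWWWWWWWWWW.
230 ...........YYYYYYYYYYYYYYYYYYYYYYYYYYYYYYYYYYYYYYYYYYYYYYYWWWWWWWWWWWWWWWWWWWW..
240 ............YYYYYYYYYYYYYYYYYYYYYYYYYYYYYYYYYYYYYYYYYYYYY.WWWWWWWWWWWWWWWWWWWW..
```

The bracket abuts both fences in the picture, and the pin stands at (288,180). I'll add slightly more side push, hold and hand in.

```bash
python3 -m inch '[[0,0.7,0,0,0,0,0],[0,0.3,0,0,0,0,0],[0,0,0,0,0,0,0],[0,0,0,0,0,0,0],[0,0,0,0,0,0,0],[0,0,0,0,0,0,0],[0,0,0,0,0,0,0],[0,0,0,0,0,0,0],[0,0,0,0,0,0,0],[0,0,0,0,0,0,0]]'
python3 - <<'E'
from h import *
s=ctrl.get_state();T=tool(s);F=T[:3,:3].T@s['force'];print('F tool',F,s['grip_force'],T[2])
if F[0]<-8 and F[1]<-10 and abs(T[2,:2]).max()<.012: print(ctrl.hand_in())
E
```

```text
time_s: 25.65
eef_pos: [0.5882, 0.132, 0.0099]
tool_rot: [0.0, 0.754, 0.657, -0.004]
force: [-17.5, -18.5, 19.7]
opening: 0.0118
grip_force: 30.1
F tool [-20.8889 -14.9639 -19.4367] 30.103258788585663 [-0.007  -0.0056 -1.      0.0099]
the job is handed in; nothing more can be done
None
```

I handed the job in at about 26 s, but no verdict came back: the long pin stands in the bracket's bore, and the gripper is still pressing the bracket with about 21 N toward the short fence and 15 N toward the long fence, flush against both in the last wrist image.

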